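# Tighten the feeder bowl's centre bolt

### The job

The bowl of the parts feeder is still loose on its drive. Take the red-handled hex key from the stand, work it fully home into the socket of the bolt down in the bowl's hub, and turn the bolt clockwise until it comes up against its stop and no further, pressing and turning gently; then stand the key back in its own hole. Leave the other keys, the tub of parts and the spare machine foot where they are.

Things in the scene. Friction and masses are not known exactly. Their poses are not given: they have to be found in the camera images.
- key_red: T-handle hex key, red handle, standing upright and loose in one of the stand's three holes. Steel shank: hexagon 14 mm across flats (16.2 mm over corners), square-ended. Handle: flat-sided red crossbar 90 mm long, 22 mm wide, 24 mm high, with a 21 mm wide collar under its middle. Origin: centre of the shank's lower end; z up the shank, x along the crossbar and through two corners of the hexagon. Whole key 124 mm high, about 0.28 kg
- key_grip (a point): middle of the red crossbar, on the shank's axis, 112 mm above the lower end; pinch it across its 22 mm width (along the key's y)
- key_tip (a point): centre of the lower end of the red key's shank
- feeder: vibratory bowl feeder, bolted down: open stainless bowl 276 mm across, rim 175 mm above the bench (small track tooling stands up to 17 mm higher at two places on the rim), bowl floor at 116 mm; origin on the bench under the bowl's axis, z up
- recess (a point): on the bowl's axis, in the top face of the aluminium hub (68 mm across) in the middle of the bowl: centre of the mouth of a round, straight-walled counterbore 28 mm wide, 145 mm above the bench. Its wall is concentric with the bolt and can be felt with the key to find the middle
- socket_mouth (a point): on the bowl's axis, 18 mm down the counterbore, 127 mm above the bench: centre of the top face of the centre bolt's head (24 mm across). In that face is a hexagon socket 14.7 mm across flats, 9 mm deep (floor 118 mm above the bench), square-edged; the key enters only when the hexagons agree within about 5 degrees. How the socket is turned is not known: neither this frame nor the joint's value tells it
- centre_bolt (a joint): angle in rad still to turn clockwise (seen from above) until the bolt is up tight: 0 is the hard stop, larger is looser (0.45 to 0.85 at the start). It turns stiffly at about 0.035 N m and stays where it is left. At the stop the effort climbs by about 0.1 N m per 0.1 rad of the key; from about 0.2 N m the key starts to ride over the corners of the socket
- key_stand: heavy grey key stand, fixed, 90 x 210 x 60 mm, three round holes 20 mm wide and 40 mm deep (floors 20 mm above the bench) on its y axis, 65 mm apart, the middle one at its centre; origin under its centre. The three keys stand in them in any order, crossbars about along the stand's x
- key_blue: 12 mm T-handle key with blue handle, else the size of the red one; stands in the stand and stays there; origin at its lower end
- key_yellow: 10 mm T-handle key with yellow handle, else the size of the red one; stands in the stand and stays there; origin at its lower end
- parts_tub: loose blue plastic tub 100 x 75 x 45 mm with brass parts; origin under its centre
- spare_foot: loose spare machine foot: black rubber pad 48 mm across with an upright steel stem, 73 mm high; origin under its centre
Mind the look-alikes: they are no part of the job. Of the things like the key_red, leave any that is purple or turquoise; of the rest the smaller one is meant.

How it is judged (in metres and radians):
On the way, in this order (a step that is already met when the one before it is completed fails the run):
1. the red key is fully home in the bolt's socket (horizontal distance between key_tip and socket_mouth below 0.003 m and z of key_tip in the frame of socket_mouth below -0.007 m and angle between key_red's own z axis and vertical below 0.12 rad), for 0.2 s.
2. the bolt is tight, turned with the key in its socket (value of joint centre_bolt below 0.06 rad and z of key_tip in the frame of socket_mouth below -0.005 m and horizontal distance between key_tip and socket_mouth below 0.004 m), for 0.2 s.
At the end, for the whole second after the job is handed in: The bolt is within 0.06 rad of its stop; the red key stands upright (within 0.15 rad), at rest, in the hole it came from (within 10 mm of where it stood); the other keys are within 20 mm, tub and spare foot within 30 mm of where they were (value of joint centre_bolt below 0.06 rad and distance of key_red from where it was at the start of the episode below 0.01 m and angle between key_red's own z axis and vertical below 0.15 rad and linear speed of key_red below 0.02 m/s and distance of each of key_blue, key_yellow from where it was at the start of the episode below 0.02 m and distance of each of parts_tub, spare_foot from where it was at the start of the episode below 0.03 m); the robot touches nothing.
It fails at once if the red key is forced on the bolt (the forces of all its edges added: pushed too hard, or over-turned with about 0.2 N m) (contact force between key_red and centre_bolt above 60 N).
It fails at once if the red key is knocked or jammed hard against the bowl or its hub (contact force between key_red and feeder above 25 N).
It fails at once if another key, the tub or the spare foot is displaced (distance of any of key_blue, key_yellow from where it was at the start of the episode above 0.02 m or distance of any of parts_tub, spare_foot from where it was at the start of the episode above 0.03 m).
It also fails if it takes over 72 s, if anything falls off the work surface, if the arm or the gripper's body presses on something with over 40 N, if the wrist force passes 120 N, or if a joint passes its speed limit or range.

### The arm

A 6-joint arm with a two-finger parallel gripper is mounted at the origin on the work surface. World frame = base frame: x ahead of the robot, y to its left, z up, the work surface at z = 0. Lengths are in m, angles in degrees, forces in N, time in s.
With the tool pointing down it reaches from about 0.4 to 0.825 m from the base axis. Payload 7 kg.
Tool frame: the origin (TCP) lies at the very end of the fingers, on their centre line; the grasp point (between the pads) lies 19 mm behind it; x points along the fingers, z is the direction in which the jaws open and shut, and the axes are right-handed (so a half turn about x gives the same grasp; the last joint's range is limited). The gripper opens to 88 mm and grips with 3 to 60 N. Pads are 19 mm wide; open, the fingers measure 130 mm over their backs; the gripper's body (78 mm by 193 mm) begins 47 mm behind the grasp point.
Start: joints at [-60.785, 20.546, 0.682, 0, -70.136, -16.507], TCP at [0.148, -0.658, 0.227] pointing down, gripper open.
Joint ranges: [-176.03, 176.03], [-82.01, 121.73], [-58.28, 71.71], [-173.87, 95.51], [-174.79, -0.11], [-173.66, 173.66]. Speed limits (degrees/s): [136.94, 136.94, 172.46, 180, 180, 180].

### API

Orientations are given as [roll, pitch, yaw] about the fixed x, y, z axes, in that order (R = Rz(yaw) Ry(pitch) Rx(roll)).
In Python, from plant import * gives the robot as it stands.
- The arm moves only by the tool arm_command, never from a script. Its argument "commands" is one flat list of numbers, 5 for each row, row after row: the shift along the tool's x, y, z in mm, then the turn about the tool's x in degrees, then the opening in per cent of the stroke, from 0 (shut) to 100 (fully open). A call has 1 to 5 rows; each row shifts and turns the pose as measured when the row begins, along the tool's axes as they then stand; what a row does not reach is not made up. A row lasts 1/8 s, in which the tool goes at most 62.5 mm and 10.7 degrees, less where a joint would pass 70% of its speed; a pose out of reach is approached as far as the arm can. A call is refused whole if a number of a shift passes 62.5 or a number of a turn 10.7, either way. A call with a gripper value outside its range is refused whole. The fingers move at their own pace and stop on an object; the grip force is fixed at half the most. Time passes only in rows, so rows that do not move let the fingers close. It gives the time, the measured TCP pose, the force and the opening at its end, in the units of the state.
- get_obs(): the state, without advancing time (a new reading comes with each control period).
- snapshot(name): name is "scene" or "top"; returns a dict with "frame" (384x512x3 uint8, blue, green, red), "fov_y" (degrees; the focal length in pixels is half the picture's height over the tangent of half this angle, whatever the lens; pixels are square), "cx", "cy" (the principal point, pixels), "world_to_cam" (4x4, takes a point from world to camera coordinates). Camera axes: x right, y up, looking along -z (the intrinsics and any distortion apply to the point x, -y, -z); pixel columns grow to the right and rows downward; lengths in m; the calibration is good to about 2 mm. A picture is of the moment at which its call begins. There is no depth.
- close_job(): hands the job in, once; it reports no verdict.
The state is a dict: "clock": time; "joint_pos": joint angles; "qvel": joint speeds; "tau": joint torques, N m; "tool_pos": TCP position; "orientation": TCP orientation; "force": force on the tool from outside, world axes, zero at the start; "moment": the same for the moment, N m; "opening": finger opening in m.
Only numpy, scipy, OpenCV 4.12 (cv2) and the standard library are available. Lean on these libraries where they do the work, as an engineer would, in place of code of your own. Each camera call takes 0.05 s, during which the arm holds its last target. There are 200 camera calls.

## Working session

There is one attempt and no reset: what is moved stays moved. The work goes in short steps, Python scripts to look and compute and a tool call to move; the robot and the scene stay as the last step left them, time stands still between calls to the robot, and variables do not carry over. Pictures are saved under pics/ and viewed, about 8 in all and at most 12, crops included, and the job is handed in when it is done.

Besides the shell and the picture viewer there is one more tool, called in YAML: its name, and indented under it one key for each argument. arm_command: Moves the arm, as the interface text tells. Its arguments: {"type":"object","properties":{"commands":{"type":"array"}},"required":["commands"]}

```bash
mkdir -p pics; ls; cat > h.py <<'E'
from plant import *
import numpy as np, cv2
def cam(s):
    f=s["frame"].shape[0]/2/np.tan(np.radians(s["fov_y"])/2)
    return f,s["cx"],s["cy"],np.array(s["world_to_cam"])
def proj(s,P):
    f,cx,cy,M=cam(s); p=M@np.r_[P,1]; return np.array([cx+f*p[0]/-p[2], cy-f*p[1]/-p[2]])
def back(s,u,v,z):
    f,cx,cy,M=cam(s); R=M[:3,:3]; c=-R.T@M[:3,3]
    d=R.T@np.array([(u-cx)/f,-(v-cy)/f,-1]); return c+d*(z-c[2])/d[2]
E
python3 - <<'E'
from h import *
o=get_obs(); print(o)
for n in("scene","top"):
    s=snapshot(n); print(n,[ (k,v) for k,v in s.items() if k!="frame"])
    cv2.imwrite(f"pics/{n}0.png",s["frame"]); 
E
```

```text
pics
{'clock': 0.0, 'joint_pos': array([-6.07873803e+01,  2.05912705e+01,  6.34068708e-01, -1.93618576e-02,
       -7.01357315e+01, -1.65057287e+01]), 'qvel': array([-0.06179794, -0.13942077, -0.01251587, -0.03888653, -0.00250013,
        0.03649998]), 'tau': array([ 1.82652529e-03, -5.82714450e+01,  2.93057764e+01,  6.99691281e+00,
        6.99841767e-03, -1.70477283e-04]), 'tool_pos': array([ 0.14832546, -0.65800473,  0.22562917]), 'orientation': array([  5.42582016,  89.90530051, 108.12611737]), 'force': array([-0.00881353,  0.35432761, -0.54444334]), 'moment': array([ 0.02259797, -0.05844043, -0.03647964]), 'opening': 0.08767825581943602}
scene [('fov_y', 47.88313743848092), ('cx', 253.6387689572835), ('cy', 188.37043104958676), ('world_to_cam', array([[ 0.88685664,  0.4620222 ,  0.00455973, -0.511003  ],
       [-0.29981175,  0.56792695,  0.76653238,  0.08692763],
       [ 0.35156538, -0.68117139,  0.64218947, -1.27222091],
       [ 0.        ,  0.        ,  0.        ,  1.        ]]))]
top [('fov_y', 46.83674626275666), ('cx', 250.08257497260465), ('cy', 188.35581329312714), ('world_to_cam', array([[-0.01862651, -0.99982406,  0.00221628, -0.00994382],
       [ 0.997528  , -0.01843342,  0.06780933, -0.58371906],
       [-0.06775654,  0.00347385,  0.99769584, -1.16650828],
       [ 0.        ,  0.        ,  0.        ,  1.        ]]))]
```

View pics/scene0.png

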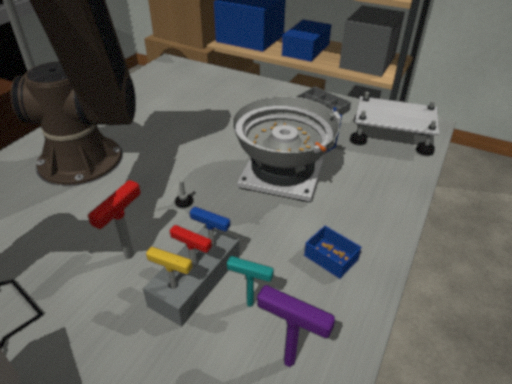

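View pics/top0.png

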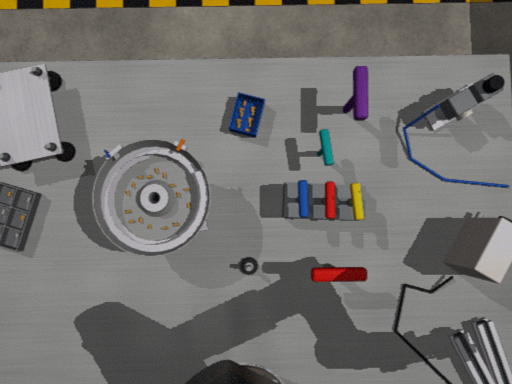

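The scene shows two red T-keys. One is small, in the stand's middle hole (scene 190,238; top 330,200). The other is larger and stands alone on the bench (scene 115,203; top 339,274). The purple and turquoise ones are excluded. The smaller key in the stand fits the description; I'll confirm it with a crop and measure.

```bash
python3 - <<'E'
from h import *
s=snapshot("top"); t=snapshot("scene")
im=s["frame"]; hsv=cv2.cvtColor(im,cv2.COLOR_BGR2HSV)
def blob(hsv,lo,hi,box):
    m=cv2.inRange(hsv,lo,hi)
    if lo[0]==0: m|=cv2.inRange(hsv,(172,)+lo[1:],(180,255,255))
    x0,y0,x1,y1=box; k=np.zeros_like(m); k[y0:y1,x0:x1]=m[y0:y1,x0:x1]
    return k
def rep(n,s,k,z):
    p=cv2.findNonZero(k); r=cv2.minAreaRect(p); c=r[0]
    print(n,r,len(p),'->',back(s,*c,z).round(4))
    b=cv2.boxPoints(r); print('   ',[back(s,*q,z)[:2].round(4).tolist() for q in b])
rep('red',s,blob(hsv,(0,120,60),(7,255,255),(315,170,345,230)),.144)
rep('bigred',s,blob(hsv,(0,120,60),(7,255,255),(300,255,380,290)),.144)
rep('blue',s,blob(hsv,(105,120,50),(125,255,255),(290,170,315,230)),.144)
rep('yel',s,blob(hsv,(18,120,60),(32,255,255),(345,170,370,230)),.144)
h2=cv2.cvtColor(t["frame"],cv2.COLOR_BGR2HSV)
k=blob(h2,(0,120,60),(7,255,255),(160,215,215,260)); p=cv2.findNonZero(k); print('scene red',cv2.minAreaRect(p), p.reshape(-1,2).mean(0))
# recess: dark disc
g=cv2.cvtColor(im,cv2.COLOR_BGR2GRAY)
print(back(s,154,197.5,.145), 'px/m',np.linalg.norm(proj(s,[.58,.25,.145])-proj(s,[.58,.35,.145]))*10)
a=cv2.resize(im[165:235,115:195],None,fx=5,fy=5,interpolation=cv2.INTER_CUBIC)
b=cv2.resize(im[165:235,285:365],None,fx=5,fy=5,interpolation=cv2.INTER_CUBIC)
cv2.imwrite("pics/c1.png",np.hstack([a,b]))
E
```

```text
red ((330.0, 200.0), (36.0, 10.0), 90.0) 372 -> [ 0.5436 -0.211   0.144 ]
    [[0.587, -0.2003], [0.5865, -0.2243], [0.5004, -0.2216], [0.5008, -0.1977]]
bigred ((338.5, 274.0), (14.0, 55.0), 90.0) 755 -> [ 0.3681 -0.2257  0.144 ]
    [[0.3857, -0.1611], [0.3833, -0.2913], [0.3505, -0.2901], [0.353, -0.1601]]
blue ((303.1781311035156, 198.452880859375), (37.050376892089844, 9.43245792388916), 87.70938873291016) 344 -> [ 0.5484 -0.1469  0.144 ]
    [[0.5927, -0.135], [0.5932, -0.1576], [0.5045, -0.1587], [0.504, -0.1362]]
yel ((356.4059753417969, 201.05941772460938), (36.816375732421875, 10.945409774780273), 84.2894058227539) 367 -> [ 0.5399 -0.2741  0.144 ]
    [[0.5828, -0.2581], [0.5849, -0.2843], [0.4971, -0.2899], [0.495, -0.2639]]
scene red ((189.464599609375, 239.5309600830078), (44.00555419921875, 17.122621536254883), 22.2490234375) [190.84628099 238.59338843]
[0.5572847  0.20954086 0.145     ] px/m 418.6009210808936
```

View pics/c1.png

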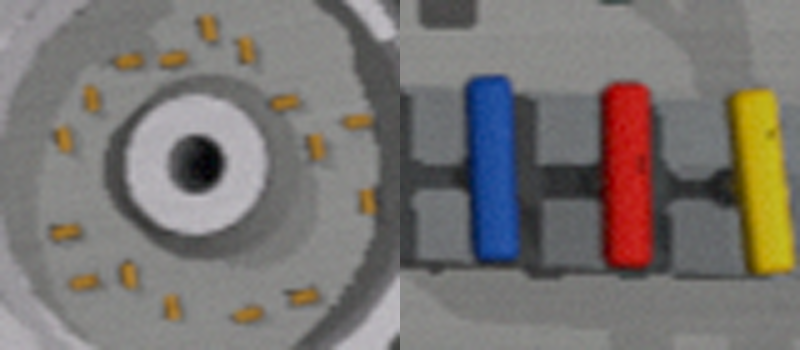

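The crop confirms the small red key in the middle hole, flanked by blue and yellow. The hub disc is about 28.6 px across, or 68 mm, which matches the given size. Next I'll refine the measurements and plan the approach.

```bash
cat >> h.py <<'E'
from scipy.spatial.transform import Rotation as Ro
def tool():
    o=get_obs(); return o,np.array(o["tool_pos"]),Ro.from_euler('xyz',o["orientation"],degrees=True).as_matrix()
def jaw(R): return np.degrees(np.arctan2(R[1,2],R[0,2]))
def plan(P,turn,n):
    """n rows: straight shift to P with even turn; prints tool-axis rows"""
    o,p,R=tool(); d=(np.array(P)-p)*1000/n
    for i in range(n):
        print((R.T@d).round(1).tolist(), round(turn/n,2)); R=R@Ro.from_euler('x',turn/n,degrees=True).as_matrix()
def st():
    o,p,R=tool(); print('t',round(o["clock"],2),'p',(p*1000).round(1),'jaw',round(jaw(R),1),'tilt',np.degrees(np.arccos(-R[2,0])).round(2),'j6',o["joint_pos"][5].round(1),'F',np.round(o["force"],1),'M',np.round(o["moment"],2),'open',round(o["opening"]*1000,1))
    return o,p,R
E
python3 - <<'E'
from h import *
st(); print(tool()[2].round(3))
s=snapshot("top"); t=snapshot("scene"); hsv=cv2.cvtColor(s["frame"],cv2.COLOR_BGR2HSV)
def mom(hsv,lo,hi,box,red=False):
    m=cv2.inRange(hsv,lo,hi)
    if red: m|=cv2.inRange(hsv,(170,)+lo[1:],(180,255,255))
    x0,y0,x1,y1=box; k=np.zeros_like(m); k[y0:y1,x0:x1]=m[y0:y1,x0:x1]
    M=cv2.moments(k,True); a=.5*np.arctan2(2*M["mu11"],M["mu20"]-M["mu02"])
    return np.array([M["m10"]/M["m00"],M["m01"]/M["m00"]]),a,M["m00"],k
for n,lo,hi,b,r in(("red",(0,110,40),(9,255,255),(315,170,345,230),1),("blue",(100,110,40),(128,255,255),(290,170,316,230),0),("yel",(18,110,40),(35,255,255),(345,170,370,230),0)):
    c,a,A,_=mom(hsv,lo,hi,b,r); q=back(s,*c,.144); q2=back(s,*(c+10*np.array([np.cos(a),np.sin(a)])),.144); d=q2-q
    print(n,c.round(2),A,q.round(4),'yaw',(np.degrees(np.arctan2(d[1],d[0]))).round(1))
h2=cv2.cvtColor(t["frame"],cv2.COLOR_BGR2HSV); c,a,A,_=mom(h2,(0,110,40),(9,255,255),(160,215,215,260),1); print('scene red',c,back(t,*c,.137).round(4))
# hub
for cam_,img,cc,box in((s,s["frame"],(145,190),(135,178,175,217)),(t,t["frame"],None,(260,112,312,150))):
    g=cv2.cvtColor(img,cv2.COLOR_BGR2GRAY); x0,y0,x1,y1=box; g=cv2.resize(g[y0:y1,x0:x1],None,fx=4,fy=4,interpolation=cv2.INTER_CUBIC)
    th,m=cv2.threshold(g,0,255,cv2.THRESH_OTSU); cs,_=cv2.findContours(m,cv2.RETR_CCOMP,cv2.CHAIN_APPROX_NONE)
    for c in cs:
        if len(c)>30:
            e=cv2.fitEllipse(c); u=(np.array(e[0])+.5)/4-.5+[x0,y0]; print('ell',u.round(2),(np.array(e[1])/4).round(1),len(c),back(cam_,*u,.145).round(4))
    cv2.imwrite(f"pics/hub_{x0}.png",np.hstack([g,m]))
E
```

```text
t 0.2 p [ 148.4 -658.2  225.9] jaw 102.7 tilt 0.06 j6 -16.5 F [ 0.4  0.4 -0.4] M [ 0.   -0.06 -0.01] open 87.5
[[-0.    -0.976 -0.22 ]
 [ 0.001 -0.22   0.976]
 [-1.     0.     0.001]]
red [329.99 199.9 ] 382.0 [ 0.5438 -0.2109  0.144 ] yaw 179.4
blue [303.12 198.49] 350.0 [ 0.5484 -0.1467  0.144 ] yaw -178.8
yel [356.74 201.12] 376.0 [ 0.5397 -0.2749  0.144 ] yaw -175.1
scene red [190.8485342  238.55863192] [ 0.5517 -0.2187  0.137 ]
ell [173.36 215.22] [2.3 3. ] 33 [0.5142 0.1636 0.145 ]
ell [139.66 211.55] [11.1 17.6] 192 [0.5244 0.2438 0.145 ]
ell [173.59 188.87] [2.  4.3] 39 [0.5771 0.1626 0.145 ]
ell [153.89 197.33] [27.7 28.1] 316 [0.5577 0.2098 0.145 ]
ell [153.91 197.36] [11.8 12.3] 136 [0.5576 0.2097 0.145 ]
ell [154.63 186.63] [18.3 45.1] 431 [0.5833 0.2079 0.145 ]
ell [281.22 136.67] [28.  54.2] 933 [0.5611 0.18   0.145 ]
ell [269.72 140.78] [12.1 16.1] 190 [0.5434 0.1493 0.145 ]
ell [282.16 131.47] [3.6 5.4] 54 [0.553  0.2034 0.145 ]
ell [263.28 130.86] [3.5 6.8] 64 [0.5084 0.183  0.145 ]
ell [270.51 128.64] [2.6 3.4] 34 [0.5203 0.2016 0.145 ]
ell [285.44 121.38] [13.7 48.1] 441 [0.5399 0.2531 0.145 ]
ell [308.78 112.92] [ 2.9 10.5] 86 [0.5786 0.3243 0.145 ]
```

```bash
python3 - <<'E'
from h import *
plan([.5438,-.2109,.30],13.3,10)
E
```

```text
[-7.4, -48.4, 35.0] 1.33
[-7.4, -47.6, 36.1] 1.33
[-7.4, -46.7, 37.2] 1.33
[-7.4, -45.9, 38.2] 1.33
[-7.4, -45.0, 39.3] 1.33
[-7.4, -44.0, 40.3] 1.33
[-7.4, -43.1, 41.3] 1.33
[-7.4, -42.1, 42.3] 1.33
[-7.4, -41.1, 43.3] 1.33
[-7.4, -40.1, 44.2] 1.33
```

arm_command:
  commands: [-40,-20,15,1.3,45,-25,-48,36,1.3,45,0,-48,38,1.3,45,0,-47,39,1.3,45,0,-46,40,1.3,45]

```text
clock: 0.92
tool_pos: [0.3278, -0.456, 0.2912]
orientation: [4.9, 89.8, 100.5]
force: [1.4, 0.4, -0.5]
opening: 0.0435
```

arm_command:
  commands: [0,-45,41,1.3,45,0,-44,42,1.3,45,0,-43,43,1.3,45,0,-42,44,1.3,45,0,-41,44,1.3,45]

```text
clock: 1.55
tool_pos: [0.5363, -0.2233, 0.2937]
orientation: [-63.4, 89.8, 25.5]
force: [0.7, -0.7, -0.7]
opening: 0.0395
```

```bash
python3 - <<'E'
from h import *
st(); plan([.5438,-.2109,.20],0,1)
E
```

```text
t 1.55 p [ 536.3 -223.3  293.7] jaw 88.9 tilt 0.21 j6 -87.7 F [ 0.7 -0.7 -0.7] M [-0.22 -0.08  0.  ] open 39.5
[93.8, -7.0, 12.4] 0.0
```

```bash
python3 - <<'E'
from h import *
o,_,_=st(); print(o["joint_pos"].round(1))
s=snapshot("top"); t=snapshot("scene")
a=s["frame"][130:260,240:420]; b=t["frame"][100:330,60:330]
cv2.imwrite("pics/c2.png",np.hstack([cv2.resize(a,(450,325)),cv2.resize(b,(350,325))]))
_,p,R=tool(); print(proj(s,p),proj(t,p), proj(t,[.5577,.2098,.145]))
E
```

```text
t 1.55 p [ 536.3 -223.3  293.7] jaw 88.9 tilt 0.21 j6 -87.7 F [ 0.7 -0.7 -0.7] M [-0.22 -0.08  0.  ] open 39.5
[ -3.4   9.5  -5.5  -0.1 -74.8 -87.7]
[348.24735333 199.41669072] [175.53103648 174.27115059] [284.82036824 130.75409518]
```

View pics/c2.png

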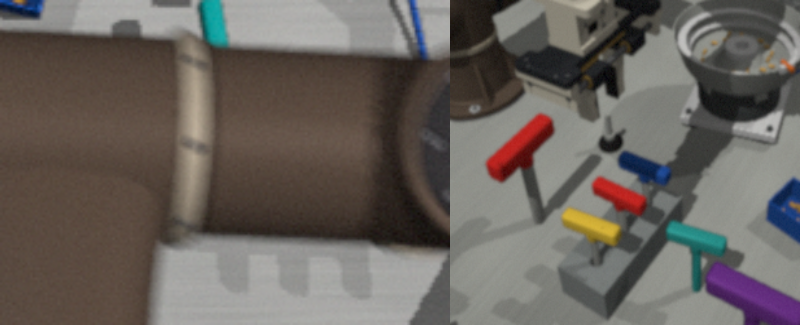

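The scene crop shows the gripper at about the pixel projected for its TCP, so the calibration holds. The hub's projection into the scene view also agrees, to about 1 px. I'll descend in stages.

arm_command:
  commands: [45,-7,12.4,0,45,30,0,0,0,45,0,0,0,0,45]

```text
clock: 2.02
tool_pos: [0.547, -0.2071, 0.2166]
orientation: [-63.1, 89.8, 26.2]
force: [-0.9, -0.2, 0.9]
opening: 0.0398
```

```bash
python3 - <<'E'
from h import *
st(); plan([.5438,-.2109,.1135],0,1)
E
```

```text
t 2.02 p [ 547.  -207.1  216.6] jaw 89.3 tilt 0.24 j6 -88.9 F [-0.9 -0.2  0.9] M [-0.06 -0.07 -0.  ] open 39.8
[103.1, 3.5, -4.0] 0.0
```

arm_command:
  commands: [0,3,-4,0,45,40,0,0,0,45,40,0,0,0,45,0,0,0,0,45,0,0,0,0,45]

```text
clock: 2.65
tool_pos: [0.5483, -0.2146, 0.1446]
orientation: [-93.9, 89.1, -4.6]
force: [-0.5, 0.5, 1.8]
opening: 0.0395
```

```bash
python3 - <<'E'
from h import *
st(); plan([.5438,-.2109,.1135],0,1)
E
```

```text
t 2.65 p [ 548.3 -214.6  144.6] jaw 89.3 tilt 0.94 j6 -88.4 F [-0.5  0.5  1.8] M [-0.04  0.03 -0.02] open 39.5
[31.0, 5.0, 3.7] 0.0
```

arm_command:
  commands: [10,3,3,0,45,10,2,0,0,45,8,0,0,0,45,4,0,0,0,45,0,0,0,0,45]

```text
clock: 3.28
tool_pos: [0.5454, -0.2117, 0.1141]
orientation: [-94.6, 88.8, -5.3]
force: [0.5, -0.6, 0.3]
opening: 0.0398
```

```bash
python3 - <<'E'
from h import *
st(); plan([.5438,-.2109,.1135],0,1)
E
```

```text
t 3.27 p [ 545.4 -211.7  114.1] jaw 89.3 tilt 1.25 j6 -88.7 F [ 0.5 -0.6  0.3] M [ 0.04  0.11 -0.01] open 39.8
[0.5, 1.6, 0.8] 0.0
```

arm_command:
  commands: [0,1,0.5,0,20,0,0,0,0,0,0,0,0,0,0,0,0,0,0,0]

```text
clock: 3.78
tool_pos: [0.5446, -0.2111, 0.1143]
orientation: [-94.4, 88.7, -5.1]
force: [0.3, 0.0, -2.2]
opening: 0.0217
```

```bash
python3 - <<'E'
from h import *
o,p,R=st(); print(R.round(3).tolist())
E
```

```text
t 3.77 p [ 544.6 -211.1  114.3] jaw 89.3 tilt 1.26 j6 -88.8 F [ 0.3  0.  -2.2] M [-0.05  0.   -0.01] open 21.7
[[0.022, -1.0, 0.012], [-0.002, 0.012, 1.0], [-1.0, -0.022, -0.002]]
```

arm_command:
  commands: [-15,0,0,0,0,-35,0,0,0,0,-40,0,0,0,0,-40,0,0,0,0,-40,0,0,0,0]

```text
clock: 4.4
tool_pos: [0.5381, -0.2104, 0.2881]
orientation: [-91.6, 89.2, -2.4]
force: [0.8, -0.2, -3.2]
opening: 0.0219
```

```bash
python3 - <<'E'
from h import *
o,p,R=st(); print(R.round(3).tolist(),o["joint_pos"].round(1))
plan([.5577,.2098,.340],-85,10)
E
```

```text
t 4.4 p [ 538.1 -210.4  288.1] jaw 89.3 tilt 0.81 j6 -88.8 F [ 0.8 -0.2 -3.2] M [ 0.01 -0.14  0.02] open 21.9
[[0.014, -1.0, 0.013], [-0.001, 0.013, 1.0], [-1.0, -0.014, -0.0]] [ -2.    9.   -6.9   0.  -73.3 -88.8]
[-5.2, -1.5, 42.0] -8.5
[-5.2, -7.7, 41.4] -8.5
[-5.2, -13.7, 39.8] -8.5
[-5.2, -19.5, 37.3] -8.5
[-5.2, -24.8, 34.0] -8.5
[-5.2, -29.5, 30.0] -8.5
[-5.2, -33.6, 25.3] -8.5
[-5.2, -37.0, 20.0] -8.5
[-5.2, -39.5, 14.4] -8.5
[-5.2, -41.2, 8.4] -8.5
```

arm_command:
  commands: [-35,-1,25,-8.5,0,-15,-5,42,-8.5,0,0,-13,41,-8.5,0,0,-20,38,-8.5,0,0,-25,35,-8.5,0]

```text
clock: 5.03
tool_pos: [0.54, -0.0119, 0.3485]
orientation: [-131.9, 88.7, 0.8]
force: [-0.1, 0.0, -2.7]
opening: 0.0219
```

```bash
python3 - <<'E'
from h import *
o,p,R=st(); print(R.round(3).tolist(),o["joint_pos"].round(1))
plan([.5577,.2098,.340],-43,5)
E
```

```text
t 5.03 p [540.  -11.9 348.5] jaw 132.7 tilt 1.31 j6 -67.2 F [-0.1  0.  -2.7] M [0.06 0.01 0.02] open 21.9
[[0.023, -0.734, -0.679], [0.0, -0.679, 0.734], [-1.0, -0.017, -0.015]] [ 19.9   3.6  -5.6   0.4 -79.6 -67.2]
[1.8, -32.7, 30.2] -8.6
[1.8, -36.8, 25.0] -8.6
[1.8, -40.1, 19.2] -8.6
[1.8, -42.5, 13.0] -8.6
[1.8, -44.0, 6.4] -8.6
```

arm_command:
  commands: [2,-35,32,-8.6,0,0,-37,25,-8.6,0,0,-40,19,-8.6,0,0,-41,12,-8.6,0,0,-35,4,-8.6,0]

```text
clock: 5.65
tool_pos: [0.5537, 0.2084, 0.3517]
orientation: [-172.0, 88.6, 5.3]
force: [-0.4, -0.3, -2.7]
opening: 0.0216
```

arm_command:
  commands: [0,0,0,0,0,0,0,0,0,0]

```text
clock: 5.9
tool_pos: [0.5527, 0.2104, 0.3521]
orientation: [-172.3, 88.7, 5.1]
force: [0.5, -0.6, -3.8]
opening: 0.0221
```

```bash
python3 - <<'E'
from h import *
o,p,R=st(); print(R.round(3).tolist(),o["joint_pos"].round(1))
plan([.5577,.2098,.270],0,1)
E
```

```text
t 5.9 p [552.7 210.4 352.1] jaw 177.5 tilt 1.31 j6 -42.9 F [ 0.5 -0.6 -3.8] M [-0.05  0.19 -0.  ] open 22.1
[[0.023, -0.044, -0.999], [0.002, -0.999, 0.044], [-1.0, -0.003, -0.023]] [ 40.3   8.7   0.6   0.8 -80.8 -42.9]
[82.2, 0.6, -3.1] 0.0
```

arm_command:
  commands: [40,-1,-2,0,0,30,0,0,0,0,15,0,0,0,0,5,0,0,0,0,0,0,0,0,0]

```text
clock: 6.52
tool_pos: [0.5577, 0.2082, 0.264]
orientation: [-168.2, 88.4, 8.9]
force: [0.9, -0.2, -1.9]
opening: 0.0218
```

```bash
cat >> h.py <<'E'
K=np.array([1,.022,.002])
def tip():
    o,p,R=st(); k=R@K; t=p+.0943*k; print('tip',(t*1000).round(1),'keytilt',k[:2].round(3)); return o,p,R,t
E
python3 - <<'E'
from h import *
o,p,R,t=tip(); print('err tool axes', (R.T@(np.array([.5577,.2098,.150])-t)*1000).round(1))
s=snapshot("scene"); print(proj(s,t),proj(s,[.5577,.2098,.145]))
cv2.imwrite("pics/c3.png",cv2.resize(s["frame"][60:160,220:350],None,fx=6,fy=6,interpolation=cv2.INTER_CUBIC))
E
```

```text
t 6.53 p [557.7 208.2 264. ] jaw 177.1 tilt 1.56 j6 -43.0 F [ 0.9 -0.2 -1.9] M [0.05 0.23 0.01] open 21.8
tip [559.9 206.5 169.7] keytilt [ 0.024 -0.018]
err tool axes [19.7 -3.   2.9]
[285.58332634 123.35436947] [284.82036824 130.75409518]
```

View pics/c3.png

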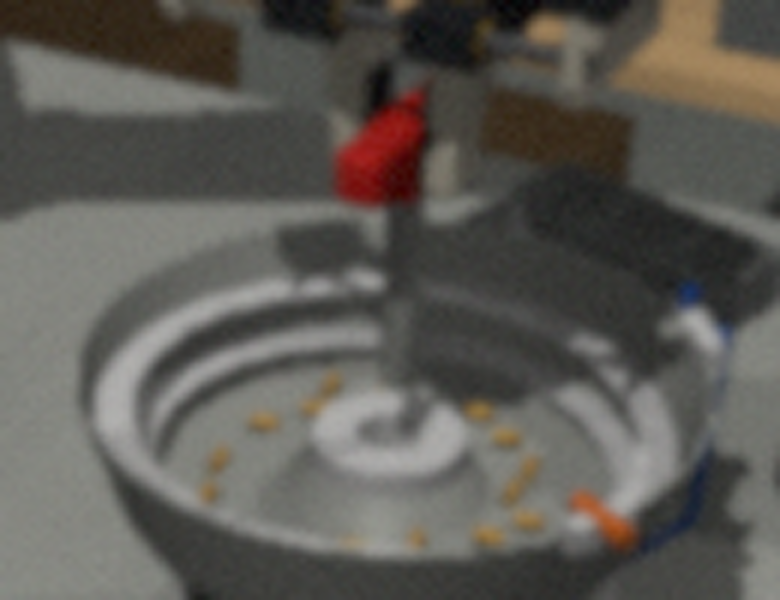

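The crop shows the key's tip at scene px (286,122.5), just above the recess at (285,132). Both match my projections within about 1 px. I'll go down into the counterbore.

arm_command:
  commands: [4,-2.5,2.5,0,0,8,-1,0.5,0,0,3,0,0,0,0,0,0,0,0,0]

```text
clock: 7.08
tool_pos: [0.5558, 0.2129, 0.2501]
orientation: [-165.5, 88.3, 11.6]
force: [-0.5, -0.0, -3.4]
opening: 0.022
```

```bash
python3 - <<'E'
from h import *
o,p,R,t=tip(); print('err tool axes', (R.T@(np.array([.5577,.2098,.135])-t)*1000).round(1))
E
```

```text
t 7.08 p [555.8 212.9 250.1] jaw 177.1 tilt 1.74 j6 -43.5 F [-0.5 -0.  -3.4] M [0.01 0.27 0.01] open 22.0
tip [558.4 211.4 155.8] keytilt [ 0.027 -0.016]
err tool axes [20.8  1.8  1.2]
```

arm_command:
  commands: [4,1.5,1,0,0,5,0,0,0,0,5,0,0,0,0,3,0,0,0,0,0,0,0,0,0]

```text
clock: 7.7
tool_pos: [0.5552, 0.2114, 0.2317]
orientation: [-165.9, 88.3, 11.2]
force: [0.6, 0.5, -2.7]
opening: 0.0216
```

```bash
python3 - <<'E'
from h import *
o,p,R,t=tip(); print('err tool axes', (R.T@(np.array([.5577,.2098,.135])-t)*1000).round(1))
E
```

```text
t 7.7 p [555.2 211.4 231.7] jaw 177.1 tilt 1.72 j6 -43.5 F [ 0.6  0.5 -2.7] M [ 0.    0.24 -0.05] open 21.6
tip [557.7 209.8 137.4] keytilt [ 0.026 -0.016]
err tool axes [2.4 0.1 0.1]
```

arm_command:
  commands: [0,0,3,0,0,0,0,1,0,0]

```text
clock: 7.95
tool_pos: [0.5512, 0.2116, 0.2317]
orientation: [-165.8, 88.3, 11.3]
force: [-0.6, 0.4, -3.2]
opening: 0.0218
```

arm_command:
  commands: [0,0,1,0,0]

```text
clock: 8.07
tool_pos: [0.5501, 0.2117, 0.2319]
orientation: [-165.5, 88.2, 11.6]
force: [-0.3, 0.3, -3.6]
opening: 0.0216
```

arm_command:
  commands: [0,0,1,0,0]

```text
clock: 8.2
tool_pos: [0.5491, 0.2119, 0.232]
orientation: [-165.3, 88.2, 11.8]
force: [-0.0, 0.7, -2.7]
opening: 0.0214
```

arm_command:
  commands: [0,0,1,0,0]

```text
clock: 8.32
tool_pos: [0.5481, 0.2119, 0.2321]
orientation: [-165.2, 88.2, 11.9]
force: [1.5, -0.3, -3.3]
opening: 0.0219
```

```bash
python3 - <<'E'
from h import *
tip()
E
```

```text
t 8.32 p [548.1 211.9 232.1] jaw 177.1 tilt 1.79 j6 -44.0 F [ 1.5 -0.3 -3.3] M [-0.02 -0.37 -0.06] open 21.9
tip [550.7 210.5 137.8] keytilt [ 0.027 -0.015]
```

arm_command:
  commands: [0,0,0.7,0,0]

```text
clock: 8.45
tool_pos: [0.5478, 0.2121, 0.2322]
orientation: [-165.2, 88.2, 12.0]
force: [2.0, -0.4, -4.3]
opening: 0.0221
```

arm_command:
  commands: [0,0,-5,0,0,0,0,-5,0,0,0,0,-1,0,0]

```text
clock: 8.82
tool_pos: [0.5593, 0.2114, 0.2325]
orientation: [-165.2, 88.2, 11.9]
force: [-0.5, -0.0, -3.5]
opening: 0.0222
```

arm_command:
  commands: [0,0,-1,0,0]

```text
clock: 8.95
tool_pos: [0.5601, 0.2113, 0.2323]
orientation: [-165.4, 88.2, 11.7]
force: [-2.2, 0.4, -1.4]
opening: 0.0218
```

arm_command:
  commands: [0,0,-0.7,0,0]

```text
clock: 9.07
tool_pos: [0.5603, 0.2111, 0.2321]
orientation: [-165.3, 88.3, 11.8]
force: [-2.9, 0.3, -1.6]
opening: 0.022
```

```bash
python3 - <<'E'
from h import *
tip()
E
```

```text
t 9.07 p [560.3 211.1 232.1] jaw 177.1 tilt 1.68 j6 -43.1 F [-2.9  0.3 -1.6] M [ 0.23  1.6  -0.03] open 22.0
tip [562.7 209.7 137.8] keytilt [ 0.026 -0.016]
```

arm_command:
  commands: [0,0,5.5,0,0,0,3,0.7,0,0,0,1,0,0,0]

```text
clock: 9.45
tool_pos: [0.5538, 0.2074, 0.2321]
orientation: [-165.3, 88.2, 11.8]
force: [-0.2, 0.5, -2.4]
opening: 0.0214
```

arm_command:
  commands: [0,0.8,0,0,0]

```text
clock: 9.57
tool_pos: [0.5538, 0.2065, 0.2322]
orientation: [-165.2, 88.2, 11.9]
force: [-0.4, 0.2, -3.7]
opening: 0.022
```

arm_command:
  commands: [0,0.8,0,0,0]

```text
clock: 9.7
tool_pos: [0.5538, 0.2056, 0.2323]
orientation: [-165.2, 88.2, 11.9]
force: [0.1, -0.3, -2.2]
opening: 0.0219
```

arm_command:
  commands: [0,0.8,0,0,0]

```text
clock: 9.82
tool_pos: [0.5538, 0.2047, 0.2323]
orientation: [-165.2, 88.2, 11.9]
force: [0.1, -0.3, -3.7]
opening: 0.0222
```

```bash
python3 - <<'E'
from h import *
tip()
E
```

```text
t 9.82 p [553.8 204.7 232.3] jaw 177.1 tilt 1.78 j6 -43.1 F [ 0.1 -0.3 -3.7] M [-0.01  0.23  0.  ] open 22.2
tip [556.4 203.3 138. ] keytilt [ 0.027 -0.015]
```

arm_command:
  commands: [0,0.8,0,0,0]

```text
clock: 9.95
tool_pos: [0.5538, 0.2039, 0.2323]
orientation: [-165.2, 88.2, 11.9]
force: [0.2, 0.3, -3.0]
opening: 0.0217
```

arm_command:
  commands: [0,0.8,0,0,0]

```text
clock: 10.07
tool_pos: [0.5538, 0.203, 0.2322]
orientation: [-165.2, 88.2, 11.9]
force: [0.3, 0.9, -3.0]
opening: 0.022
```

arm_command:
  commands: [0,0.5,0,0,0]

```text
clock: 10.2
tool_pos: [0.5538, 0.2025, 0.2322]
orientation: [-165.0, 88.2, 12.1]
force: [0.3, 0.6, -3.4]
opening: 0.0223
```

```bash
python3 - <<'E'
from h import *
tip()
E
```

```text
t 10.2 p [553.8 202.5 232.2] jaw 177.1 tilt 1.78 j6 -42.9 F [ 0.3  0.6 -3.4] M [ 0.27  0.27 -0.03] open 22.3
tip [556.4 201.1 137.9] keytilt [ 0.027 -0.015]
```

arm_command:
  commands: [0,0.6,0,0,0]

```text
clock: 10.32
tool_pos: [0.5538, 0.2021, 0.2322]
orientation: [-164.3, 88.2, 12.8]
force: [0.2, 1.0, -3.5]
opening: 0.0216
```

arm_command:
  commands: [0,-5,0,0,0,0,-5,0,0,0]

```text
clock: 10.58
tool_pos: [0.5543, 0.2123, 0.2324]
orientation: [-164.6, 88.2, 12.4]
force: [0.4, -0.6, -3.5]
opening: 0.0215
```

arm_command:
  commands: [0,-1,0,0,0]

```text
clock: 10.7
tool_pos: [0.5544, 0.2138, 0.2323]
orientation: [-164.8, 88.2, 12.3]
force: [-0.2, -0.1, -2.4]
opening: 0.0218
```

arm_command:
  commands: [0,-0.7,0,0,0]

```text
clock: 10.82
tool_pos: [0.5544, 0.2146, 0.2322]
orientation: [-165.1, 88.2, 12.0]
force: [0.5, 0.1, -3.0]
opening: 0.0218
```

```bash
python3 - <<'E'
from h import *
tip()
E
```

```text
t 10.82 p [554.4 214.6 232.2] jaw 177.1 tilt 1.78 j6 -43.8 F [ 0.5  0.1 -3. ] M [-0.01  0.28 -0.03] open 21.8
tip [557.  213.2 137.9] keytilt [ 0.027 -0.015]
```

arm_command:
  commands: [0,-0.7,0,0,0]

```text
clock: 10.95
tool_pos: [0.5544, 0.2152, 0.2322]
orientation: [-165.7, 88.2, 11.4]
force: [0.5, -1.4, -2.5]
opening: 0.0216
```

arm_command:
  commands: [0,-0.7,0,0,0]

```text
clock: 11.08
tool_pos: [0.5544, 0.2156, 0.2323]
orientation: [-166.9, 88.2, 10.2]
force: [0.1, -1.5, -3.3]
opening: 0.0218
```

```bash
python3 - <<'E'
from h import *
tip()
E
```

```text
t 11.07 p [554.4 215.6 232.3] jaw 177.1 tilt 1.76 j6 -43.9 F [ 0.1 -1.5 -3.3] M [-0.85  0.14  0.  ] open 21.8
tip [557. 214. 138.] keytilt [ 0.027 -0.016]
```

arm_command:
  commands: [0,4,0,0,0,0,2.8,0,0,0,4,0,0,0,0,4,0,0,0,0,0,0,0,0,0]

```text
clock: 11.7
tool_pos: [0.5542, 0.2084, 0.2234]
orientation: [-165.4, 88.2, 11.7]
force: [-0.1, 1.6, -2.8]
opening: 0.0218
```

```bash
python3 - <<'E'
from h import *
o,p,R,t=tip(); print((R.T@(np.array([.5541,.2088,p[2]])-p)*1000).round(1))
E
```

```text
t 11.7 p [554.2 208.4 223.4] jaw 177.1 tilt 1.76 j6 -43.4 F [-0.1  1.6 -2.8] M [-0.    0.25 -0.  ] open 21.8
tip [556.8 207.  129.2] keytilt [ 0.027 -0.016]
[-0.  -0.4  0.2]
```

Touch down gently, then sweep the angle with a light press.

arm_command:
  commands: [1.2,-0.4,0,0,0]

```text
clock: 11.82
tool_pos: [0.5544, 0.209, 0.2223]
orientation: [-165.4, 88.2, 11.7]
force: [-0.3, -0.6, -2.2]
opening: 0.0217
```

arm_command:
  commands: [1.2,0,0,0,0]

```text
clock: 11.95
tool_pos: [0.5544, 0.209, 0.221]
orientation: [-165.4, 88.2, 11.7]
force: [0.3, 0.0, -2.5]
opening: 0.0217
```

arm_command:
  commands: [1,0,0,0,0]

```text
clock: 12.08
tool_pos: [0.5546, 0.2091, 0.2205]
orientation: [-165.6, 88.2, 11.5]
force: [-2.1, -0.2, 3.4]
opening: 0.0215
```

arm_command:
  commands: [1,0,0,0,0]

```text
clock: 12.2
tool_pos: [0.5548, 0.2091, 0.2204]
orientation: [-165.5, 88.1, 11.6]
force: [-4.0, -1.4, 5.9]
opening: 0.0217
```

```bash
python3 - <<'E'
from h import *
o,p,R,t=tip(); print((R.T@(np.array([.5541,.2088,p[2]])-p)*1000).round(1))
E
```

```text
t 12.2 p [554.8 209.1 220.4] jaw 177.1 tilt 1.85 j6 -43.4 F [-4.  -1.4  5.9] M [-0.19  1.87 -0.02] open 21.7
tip [557.5 207.7 126.2] keytilt [ 0.029 -0.015]
[-0.   0.4  0.7]
```

arm_command:
  commands: [0,0.3,0.7,-3,0,0.8,0,0.3,-3,0]

```text
clock: 12.45
tool_pos: [0.5542, 0.2088, 0.2206]
orientation: [-171.8, 88.1, 11.5]
force: [-0.7, -1.6, 3.6]
opening: 0.0218
```

arm_command:
  commands: [0.8,0,0.2,-3,0,0.8,0,0.2,-3,0]

```text
clock: 12.7
tool_pos: [0.5543, 0.2084, 0.2205]
orientation: [-178.8, 88.0, 10.8]
force: [-2.4, -1.6, 5.1]
opening: 0.0219
```

arm_command:
  commands: [0.8,0,0.2,-3,0,0.8,0,0.2,-3,0]

```text
clock: 12.95
tool_pos: [0.5543, 0.208, 0.2206]
orientation: [174.6, 87.9, 10.3]
force: [-2.7, -0.9, 3.6]
opening: 0.0216
```

```bash
python3 - <<'E'
from h import *
o,p,R,t=tip(); print((R.T@(np.array([.5541,.2088,p[2]])-p)*1000).round(1))
E
```

```text
t 12.95 p [554.3 208.  220.6] jaw -164.3 tilt 2.13 j6 -25.0 F [-2.7 -0.9  3.6] M [-0.4   1.4  -0.02] open 21.6
tip [558.2 206.6 126.3] keytilt [ 0.041 -0.015]
[-0.  -0.8  0. ]
```

arm_command:
  commands: [-4,-0.8,0,0,0,-4,0,0,-5.7,0,0,0,0,-5.7,0,0,0,0,0,0]

```text
clock: 13.45
tool_pos: [0.5536, 0.2091, 0.228]
orientation: [164.3, 87.9, 11.4]
force: [-0.0, -0.0, -2.2]
opening: 0.0219
```

arm_command:
  commands: [0,0,3.5,0,0,0,0,1,0,0]

```text
clock: 13.7
tool_pos: [0.5492, 0.207, 0.2275]
orientation: [164.3, 87.9, 11.2]
force: [0.0, 0.1, -4.3]
opening: 0.0221
```

arm_command:
  commands: [0,0,0.7,0,0]

```text
clock: 13.82
tool_pos: [0.5485, 0.2066, 0.2274]
orientation: [164.4, 87.9, 11.3]
force: [-0.3, 0.2, -3.4]
opening: 0.0218
```

arm_command:
  commands: [0,0,0.7,0,0]

```text
clock: 13.95
tool_pos: [0.5478, 0.2062, 0.2274]
orientation: [164.4, 87.9, 11.2]
force: [0.0, -0.5, -4.2]
opening: 0.0221
```

arm_command:
  commands: [0,0,0.7,0,0]

```text
clock: 14.08
tool_pos: [0.5472, 0.206, 0.2274]
orientation: [164.8, 87.9, 11.6]
force: [0.3, -0.4, -4.0]
opening: 0.0216
```

```bash
python3 - <<'E'
from h import *
o,p,R,t=tip(); print((R.T@(np.array([.5541,.2088,p[2]])-p)*1000).round(1))
E
```

```text
t 14.07 p [547.2 206.  227.4] jaw -153.2 tilt 2.08 j6 -14.1 F [ 0.3 -0.4 -4. ] M [ 0.24 -0.13 -0.  ] open 21.6
tip [551.4 204.8 133.2] keytilt [ 0.044 -0.013]
[ 0.3  0.6 -7.4]
```

arm_command:
  commands: [0,0,0.6,0,0]

```text
clock: 14.2
tool_pos: [0.547, 0.206, 0.2275]
orientation: [165.3, 87.9, 12.1]
force: [1.8, 0.6, -3.3]
opening: 0.0218
```

```bash
python3 - <<'E'
from h import *
tip()
E
```

```text
t 14.2 p [547.  206.  227.5] jaw -153.2 tilt 2.13 j6 -14.2 F [ 1.8  0.6 -3.3] M [ 0.3  -0.45 -0.01] open 21.8
tip [551.2 204.8 133.3] keytilt [ 0.044 -0.013]
```

arm_command:
  commands: [0,0,-5,0,0,0,0,-5,0,0,0,0,-1,0,0]

```text
clock: 14.58
tool_pos: [0.5573, 0.2111, 0.2279]
orientation: [164.8, 87.9, 11.6]
force: [0.1, -0.6, -2.7]
opening: 0.0219
```

arm_command:
  commands: [0,0,-0.7,0,0]

```text
clock: 14.7
tool_pos: [0.558, 0.2114, 0.2278]
orientation: [164.5, 87.9, 11.3]
force: [-0.9, 0.3, -3.3]
opening: 0.0219
```

```bash
python3 - <<'E'
from h import *
tip()
E
```

```text
t 14.7 p [558.  211.4 227.8] jaw -153.2 tilt 2.07 j6 -13.8 F [-0.9  0.3 -3.3] M [-0.05  0.3  -0.04] open 21.9
tip [562.1 210.2 133.5] keytilt [ 0.044 -0.013]
```

arm_command:
  commands: [0,0,-0.7,0,0]

```text
clock: 14.82
tool_pos: [0.5586, 0.2117, 0.2277]
orientation: [164.4, 87.9, 11.2]
force: [-0.2, -0.2, -4.2]
opening: 0.022
```

```bash
python3 - <<'E'
from h import *
tip()
E
```

```text
t 14.82 p [558.6 211.7 227.7] jaw -153.2 tilt 2.05 j6 -13.8 F [-0.2 -0.2 -4.2] M [-0.11  0.51 -0.03] open 22.0
tip [562.7 210.5 133.4] keytilt [ 0.043 -0.014]
```

arm_command:
  commands: [0,0,5,0,0,0,3.5,1.2,0,0,0,1,0,0,0]

```text
clock: 15.2
tool_pos: [0.5545, 0.2043, 0.2275]
orientation: [164.3, 88.0, 11.1]
force: [0.3, 0.1, -3.7]
opening: 0.0219
```

arm_command:
  commands: [0,0.8,0,0,0]

```text
clock: 15.32
tool_pos: [0.555, 0.2035, 0.2277]
orientation: [164.5, 87.9, 11.3]
force: [0.5, 0.1, -3.7]
opening: 0.022
```

```bash
python3 - <<'E'
from h import *
tip()
E
```

```text
t 15.32 p [555.  203.5 227.7] jaw -153.2 tilt 2.06 j6 -13.4 F [ 0.5  0.1 -3.7] M [-0.04  0.33  0.04] open 22.0
tip [559.1 202.2 133.4] keytilt [ 0.043 -0.014]
```

arm_command:
  commands: [0,0.8,0,0,0]

```text
clock: 15.45
tool_pos: [0.5554, 0.2027, 0.2277]
orientation: [164.6, 87.9, 11.4]
force: [0.4, -0.6, -3.1]
opening: 0.0217
```

```bash
python3 - <<'E'
from h import *
tip()
E
```

```text
t 15.45 p [555.4 202.7 227.7] jaw -153.2 tilt 2.07 j6 -13.3 F [ 0.4 -0.6 -3.1] M [ 0.04  0.32 -0.01] open 21.7
tip [559.5 201.5 133.5] keytilt [ 0.043 -0.013]
```

arm_command:
  commands: [0,0.7,0,0,0]

```text
clock: 15.58
tool_pos: [0.5557, 0.2023, 0.2277]
orientation: [165.2, 87.9, 12.0]
force: [-0.5, 0.9, -2.9]
opening: 0.0219
```

```bash
python3 - <<'E'
from h import *
tip()
E
```

```text
t 15.57 p [555.7 202.3 227.7] jaw -153.2 tilt 2.07 j6 -13.2 F [-0.5  0.9 -2.9] M [0.61 0.81 0.05] open 21.9
tip [559.8 201.  133.5] keytilt [ 0.043 -0.013]
```

arm_command:
  commands: [0,-5,0,0,0,0,-5,0,0,0,0,-0.8,0,0,0]

```text
clock: 15.95
tool_pos: [0.5506, 0.2125, 0.2276]
orientation: [164.8, 87.9, 11.6]
force: [1.0, 0.5, -3.6]
opening: 0.0218
```

```bash
python3 - <<'E'
from h import *
tip()
E
```

```text
t 15.95 p [550.6 212.5 227.6] jaw -153.2 tilt 2.07 j6 -14.4 F [ 1.   0.5 -3.6] M [-0.03  0.36  0.07] open 21.8
tip [554.7 211.3 133.3] keytilt [ 0.043 -0.013]
```

arm_command:
  commands: [0,-0.7,0,0,0]

```text
clock: 16.08
tool_pos: [0.5502, 0.2133, 0.2276]
orientation: [164.7, 87.9, 11.5]
force: [0.2, -0.3, -2.2]
opening: 0.0216
```

```bash
python3 - <<'E'
from h import *
tip()
E
```

```text
t 16.07 p [550.2 213.3 227.6] jaw -153.2 tilt 2.07 j6 -14.5 F [ 0.2 -0.3 -2.2] M [-0.01  0.29  0.05] open 21.6
tip [554.3 212.1 133.3] keytilt [ 0.043 -0.013]
```

arm_command:
  commands: [0,-0.6,0,0,0]

```text
clock: 16.2
tool_pos: [0.5499, 0.2138, 0.2276]
orientation: [164.2, 87.9, 11.0]
force: [0.0, -0.3, -3.6]
opening: 0.0219
```

```bash
python3 - <<'E'
from h import *
o,p,R,t=tip(); print(R.round(3).tolist())
E
```

```text
t 16.2 p [549.9 213.8 227.6] jaw -153.2 tilt 2.07 j6 -14.6 F [ 0.  -0.3 -3.6] M [-0.52  0.07 -0.01] open 21.9
tip [554.  212.5 133.4] keytilt [ 0.044 -0.014]
[[0.035, 0.451, -0.892], [0.007, -0.893, -0.451], [-0.999, 0.01, -0.035]]
```

arm_command:
  commands: [0,5,0,0,0,0,0,0,10,0,0,0,0,10,0,0,0,0,10,0,0,0,0,0,0]

```text
clock: 16.82
tool_pos: [0.5528, 0.208, 0.2276]
orientation: [-164.8, 87.9, 11.2]
force: [-0.3, -0.9, -3.1]
opening: 0.0218
```

```bash
cat >> h.py <<'E'
S=np.array([.5567,.2071,.1280])
def err(z=.128):
    o,p,R,t=tip(); print('tool yz err', (R.T@(np.array([S[0],S[1],z])-t)*1000).round(1))
E
python3 -c "
from h import *
err()"
```

```text
t 16.82 p [552.8 208.  227.6] jaw 176.0 tilt 2.06 j6 -44.7 F [-0.3 -0.9 -3.1] M [-0.    0.27  0.02] open 21.8
tip [555.8 206.6 133.3] keytilt [ 0.032 -0.015]
tool yz err [ 5.4 -0.5 -0.7]
```

arm_command:
  commands: [3,-0.4,-0.6,0,0,2,0,0,0,0,0,0,0,0,0]

```text
clock: 17.2
tool_pos: [0.5538, 0.208, 0.2221]
orientation: [-165.5, 88.0, 10.9]
force: [0.4, 0.3, -3.1]
opening: 0.0218
```

```bash
python3 -c "
from h import *
err()"
```

```text
t 17.2 p [553.8 208.  222.1] jaw 176.4 tilt 2.05 j6 -44.3 F [ 0.4  0.3 -3.1] M [-0.05  0.22 -0.03] open 21.8
tip [556.7 206.6 127.8] keytilt [ 0.032 -0.015]
tool yz err [-0.2 -0.5  0.1]
```

arm_command:
  commands: [0.8,0,0,0,0,0.8,0,0,0,0,0.5,0,0,0,0]

```text
clock: 17.58
tool_pos: [0.5541, 0.2082, 0.2208]
orientation: [-165.4, 87.9, 11.1]
force: [-2.0, 0.7, 1.9]
opening: 0.0221
```

```bash
python3 -c "
from h import *
err()"
```

```text
t 17.57 p [554.1 208.2 220.8] jaw 176.5 tilt 2.11 j6 -44.2 F [-2.   0.7  1.9] M [-0.13  1.09  0.03] open 22.1
tip [557.2 206.8 126.5] keytilt [ 0.033 -0.015]
tool yz err [-1.5 -0.3  0.5]
```

arm_command:
  commands: [0,-0.3,0.5,3,0,0.7,0,0.2,0,0,0.3,0,0.1,3,0,0.7,0,0.1,0,0]

```text
clock: 18.08
tool_pos: [0.554, 0.2089, 0.2205]
orientation: [-158.8, 87.7, 11.8]
force: [-1.3, -0.4, 3.2]
opening: 0.0215
```

arm_command:
  commands: [0.3,0,0.2,3,0,0.7,0,0.2,0,0,0.3,0,0.1,3,0,0.7,0,0.1,0,0]

```text
clock: 18.58
tool_pos: [0.5539, 0.2093, 0.2203]
orientation: [-152.6, 87.6, 12.4]
force: [-3.3, -0.4, 5.8]
opening: 0.0218
```

```bash
python3 -c "
from h import *
err()"
```

```text
t 18.57 p [553.9 209.3 220.3] jaw 165.0 tilt 2.38 j6 -55.9 F [-3.3 -0.4  5.8] M [-0.14  1.41 -0.01] open 21.8
tip [557.  208.2 126. ] keytilt [ 0.033 -0.012]
tool yz err [-2.   1.1 -0. ]
```

arm_command:
  commands: [-0.4,1.1,0,0,0,0.7,0.4,0.4,0,0,0.5,-0.8,0,0,0,0.5,0,-0.8,0,0,0.5,0.8,0,0,0]

```text
clock: 19.2
tool_pos: [0.5542, 0.2082, 0.2203]
orientation: [-151.8, 87.5, 13.6]
force: [-4.1, 2.5, 6.4]
opening: 0.0218
```

```bash
python3 -c "
from h import *
err()"
```

```text
t 19.2 p [554.2 208.2 220.3] jaw 165.4 tilt 2.49 j6 -55.4 F [-4.1  2.5  6.4] M [1.   1.86 0.11] open 21.8
tip [557.5 207.2 126. ] keytilt [ 0.035 -0.011]
tool yz err [-2.   0.3  0.6]
```

arm_command:
  commands: [-0.4,-0.2,0.6,5,0,0.7,0.4,0.4,0,0,0.5,-0.7,0,0,0,0.5,0,-0.7,0,0,0.5,0.8,0,0,0]

```text
clock: 19.82
tool_pos: [0.5541, 0.2083, 0.2203]
orientation: [-146.9, 87.4, 14.0]
force: [-3.6, 2.5, 6.1]
opening: 0.0214
```

```bash
python3 -c "
from h import *
err()"
```

```text
t 19.82 p [554.1 208.3 220.3] jaw 160.8 tilt 2.6 j6 -60.0 F [-3.6  2.5  6.1] M [1.09 1.65 0.11] open 21.4
tip [557.4 207.4 126.1] keytilt [ 0.035 -0.009]
tool yz err [-2.   0.5  0.5]
```

arm_command:
  commands: [-4,0,0,0,0,0,-1.2,-3.5,0,0,0,-0.8,-2,0,0,0,-0.5,-1.4,0,0,0,-0.5,-1.4,0,0]

```text
clock: 20.45
tool_pos: [0.5606, 0.207, 0.2213]
orientation: [-149.5, 87.9, 11.6]
force: [-5.0, 0.9, -0.6]
opening: 0.0217
```

```bash
python3 -c "
from h import *
err()"
```

```text
t 20.45 p [560.6 207.  221.3] jaw 161.0 tilt 2.14 j6 -59.1 F [-5.   0.9 -0.6] M [0.59 2.59 0.01] open 21.7
tip [563.2 205.8 127. ] keytilt [ 0.028 -0.013]
tool yz err [-1.2  0.9  6.6]
```

arm_command:
  commands: [0,-0.5,-1.4,0,0,0,-0.5,-1.4,0,0,0,-0.5,-1.4,0,0,0,-0.5,-1.4,0,0]

```text
clock: 20.95
tool_pos: [0.562, 0.207, 0.2213]
orientation: [-147.3, 88.4, 13.7]
force: [-7.9, 2.1, 2.5]
opening: 0.0213
```

```bash
python3 -c "
from h import *
err()"
```

```text
t 20.95 p [562.  207.  221.3] jaw 161.0 tilt 1.64 j6 -58.7 F [-7.9  2.1  2.5] M [ 0.73  3.67 -0.03] open 21.3
tip [563.7 205.7 127. ] keytilt [ 0.019 -0.013]
tool yz err [-1.2  1.   7.1]
```

arm_command:
  commands: [-1,-0.4,-1.3,0,0,-0.5,-0.4,-1.3,0,0,0,-0.4,-1.3,0,0,0,-0.4,-1.3,0,0,0,-0.4,-1.3,0,0]

```text
clock: 21.58
tool_pos: [0.5631, 0.2069, 0.2213]
orientation: [-140.9, 89.0, 20.1]
force: [-8.1, 1.9, 3.0]
opening: 0.0219
```

```bash
python3 -c "
from h import *
err()"
```

```text
t 21.57 p [563.1 206.9 221.3] jaw 161.0 tilt 1.01 j6 -58.2 F [-8.1  1.9  3. ] M [0.86 3.89 0.03] open 21.9
tip [563.8 205.6 127. ] keytilt [ 0.007 -0.014]
tool yz err [-1.1  0.9  7.2]
```

arm_command:
  commands: [0,-0.4,-1.3,0,0,0,-0.4,-1.3,0,0,0,-0.4,-1.3,0,0]

```text
clock: 21.95
tool_pos: [0.5636, 0.207, 0.2214]
orientation: [-130.5, 89.3, 30.5]
force: [-7.4, 1.2, 1.8]
opening: 0.0218
```

```bash
python3 -c "
from h import *
err()"
```

```text
t 21.95 p [563.6 207.  221.4] jaw 161.0 tilt 0.66 j6 -57.9 F [-7.4  1.2  1.8] M [0.91 3.79 0.06] open 21.8
tip [563.7 205.6 127.1] keytilt [ 0.001 -0.014]
tool yz err [-1.   0.9  7.1]
```

arm_command:
  commands: [-1.5,0.5,4,0,0,0,0.4,3,0,0,0,0,0,0,0]

```text
clock: 22.32
tool_pos: [0.5577, 0.2086, 0.2233]
orientation: [-135.4, 89.2, 25.7]
force: [-0.3, 0.3, -2.4]
opening: 0.0218
```

```bash
python3 -c "
from h import *
err()"
```

```text
t 22.32 p [557.7 208.6 223.3] jaw 161.1 tilt 0.81 j6 -58.5 F [-0.3  0.3 -2.4] M [-0.    0.15  0.04] open 21.8
tip [558.1 207.2 129. ] keytilt [ 0.004 -0.014]
tool yz err [1.  0.6 1.3]
```

arm_command:
  commands: [1.2,0.6,1.2,2,0,1,0,0,0,0,0.6,0.4,0.4,0,0,0.4,-0.7,0,0,0,0.4,0,-0.7,0,0]

```text
clock: 22.95
tool_pos: [0.5573, 0.2085, 0.2208]
orientation: [-135.2, 89.1, 23.8]
force: [-3.3, 1.7, 3.8]
opening: 0.0216
```

```bash
python3 -c "
from h import *
err()"
```

```text
t 22.95 p [557.3 208.5 220.8] jaw 158.9 tilt 0.89 j6 -60.7 F [-3.3  1.7  3.8] M [0.35 2.1  0.01] open 21.6
tip [557.7 207.2 126.5] keytilt [ 0.004 -0.014]
tool yz err [-1.5  0.4  0.9]
```

arm_command:
  commands: [-0.2,0.4,0.5,5,0,0.5,0.4,0.4,0,0,0.4,-0.7,0,0,0,0.4,0,-0.7,0,0,0.4,0.7,0,0,0]

```text
clock: 23.58
tool_pos: [0.5571, 0.2084, 0.2207]
orientation: [-127.9, 89.0, 26.2]
force: [-3.2, 2.0, 5.9]
opening: 0.0218
```

```bash
python3 -c "
from h import *
err()"
```

```text
t 23.57 p [557.1 208.4 220.7] jaw 154.1 tilt 1.0 j6 -65.5 F [-3.2  2.   5.9] M [0.62 1.5  0.07] open 21.8
tip [557.5 207.3 126.4] keytilt [ 0.004 -0.011]
tool yz err [-1.6  0.5  0.6]
```

arm_command:
  commands: [-0.7,0.3,1.0,5,0,0.9,0,0.2,0,0,0.4,0.5,0,0,0,0.4,-0.5,0.5,0,0,0.4,-0.5,-0.5,0,0]

```text
clock: 24.2
tool_pos: [0.5562, 0.209, 0.2184]
orientation: [-123.3, 89.0, 26.1]
force: [-2.1, -0.4, 1.0]
opening: 0.0219
```

```bash
python3 -c "
from h import *
err()"
```

```text
t 24.2 p [556.2 209.  218.4] jaw 149.4 tilt 0.96 j6 -70.3 F [-2.1 -0.4  1. ] M [-0.18  1.29  0.02] open 21.9
tip [556.4 208.  124.1] keytilt [ 0.002 -0.011]
tool yz err [-3.9  0.6 -0.8]
```

arm_command:
  commands: [-0.7,0.6,0.4,5,0,0.9,0,0.2,0,0,0.4,0.5,0,0,0,0.4,-0.5,0.5,0,0,0.4,-0.5,-0.5,0,0]

```text
clock: 24.82
tool_pos: [0.5562, 0.2091, 0.2174]
orientation: [-120.5, 89.0, 24.0]
force: [-3.8, -0.1, 3.4]
opening: 0.0218
```

```bash
python3 -c "
from h import *
err()"
```

```text
t 24.82 p [556.2 209.1 217.4] jaw 144.6 tilt 0.99 j6 -75.2 F [-3.8 -0.1  3.4] M [-0.31  1.43  0.02] open 21.8
tip [556.4 208.2 123.1] keytilt [ 0.001 -0.01 ]
tool yz err [-4.9  0.6 -0.9]
```

arm_command:
  commands: [-0.7,0.6,0.4,5,0,0.9,0,0.2,0,0,0.4,0.5,0,0,0,0.4,-0.5,0.5,0,0,0.4,-0.5,-0.5,0,0]

```text
clock: 25.45
tool_pos: [0.5559, 0.2091, 0.215]
orientation: [-117.3, 89.0, 22.4]
force: [-0.0, -0.2, 0.1]
opening: 0.0221
```

```bash
python3 -c "
from h import *
err()"
```

```text
t 25.45 p [555.9 209.1 215. ] jaw 139.8 tilt 0.96 j6 -80.0 F [-0.  -0.2  0.1] M [-0.43  0.4   0.04] open 22.1
tip [555.9 208.2 120.7] keytilt [-0.    -0.009]
tool yz err [-7.3  0.2 -1.4]
```

The key dropped into the socket at a jaw angle of about 149° and is now about 5.7 mm deep. I'll press it home without turning.

arm_command:
  commands: [1.2,0,0,0,0,1.2,0,0,0,0,1.2,0,0,0,0]

```text
clock: 25.82
tool_pos: [0.5562, 0.2092, 0.2122]
orientation: [-118.0, 89.0, 21.8]
force: [-2.8, -1.6, 11.1]
opening: 0.0219
```

```bash
python3 -c "
from h import *
err()"
```

```text
t 25.82 p [556.2 209.2 212.2] jaw 139.8 tilt 1.0 j6 -80.0 F [-2.8 -1.6 11.1] M [-0.52  1.46  0.02] open 21.9
tip [556.3 208.3 117.9] keytilt [ 0.001 -0.009]
tool yz err [-10.1   0.5  -1.2]
```

arm_command:
  commands: [0.8,0,0,0,0,0.8,0,0,0,0,0.3,0,0,0,0]

```text
clock: 26.2
tool_pos: [0.5559, 0.2091, 0.2123]
orientation: [-117.8, 88.9, 22.0]
force: [-0.9, -0.5, 2.1]
opening: 0.0221
```

```bash
python3 -c "
from h import *
err()"
```

```text
t 26.2 p [555.9 209.1 212.3] jaw 139.8 tilt 1.05 j6 -80.0 F [-0.9 -0.5  2.1] M [-0.6   0.6   0.02] open 22.1
tip [556.  208.3 118. ] keytilt [ 0.001 -0.009]
tool yz err [-10.    0.3  -1.4]
```

arm_command:
  commands: [0.3,0,0,3,0,0.3,0,0,3,0,0.3,0,0,3,0]

```text
clock: 26.58
tool_pos: [0.5559, 0.209, 0.2123]
orientation: [-109.2, 88.9, 21.4]
force: [-0.7, -1.4, 3.6]
opening: 0.0217
```

```bash
python3 -c "
from h import *
err()"
```

```text
t 26.57 p [555.9 209.  212.3] jaw 130.6 tilt 1.09 j6 -89.2 F [-0.7 -1.4  3.6] M [-0.56  0.7   0.05] open 21.7
tip [555.9 208.5 118. ] keytilt [-0.    -0.006]
tool yz err [-10.    0.1  -1.6]
```

arm_command:
  commands: [0.3,0,0,3,0]

```text
clock: 26.7
tool_pos: [0.5559, 0.209, 0.2123]
orientation: [-106.4, 88.9, 21.2]
force: [-1.0, -1.5, 4.1]
opening: 0.0218
```

```bash
python3 -c "
from h import *
err()"
```

```text
t 26.7 p [555.9 209.  212.3] jaw 127.5 tilt 1.1 j6 -92.3 F [-1.  -1.5  4.1] M [-0.58  0.68  0.08] open 21.8
tip [555.9 208.6 118. ] keytilt [-0.001 -0.005]
tool yz err [-10.    0.1  -1.7]
```

arm_command:
  commands: [0.3,0,0,3,0]

```text
clock: 26.82
tool_pos: [0.556, 0.2091, 0.2123]
orientation: [-103.4, 88.9, 21.1]
force: [-1.4, -1.9, 3.2]
opening: 0.0218
```

```bash
python3 -c "
from h import *
err()"
```

```text
t 26.82 p [556.  209.1 212.3] jaw 124.5 tilt 1.12 j6 -95.4 F [-1.4 -1.9  3.2] M [-0.61  0.63  0.02] open 21.8
tip [555.9 208.7 118. ] keytilt [-0.001 -0.004]
tool yz err [-10.    0.   -1.8]
```

```bash
cat >> h.py <<'E'
def mz(n=3):
    m=[];q=[]
    for i in range(n):
        snapshot("top"); o=get_obs(); m.append(o["moment"][2]); q.append(o["tau"][5])
    print('Mz',np.mean(m).round(3),np.round(m,2),'tau6',np.mean(q).round(3)); st()
E
python3 -c "
from h import *
mz()"
```

```text
Mz -0.043 [-0.02 -0.02 -0.09] tau6 -0.108
t 26.98 p [556.  209.  212.3] jaw 124.6 tilt 1.12 j6 -95.3 F [-1.7  0.1  4.6] M [-0.59  0.74 -0.09] open 21.8
```

arm_command:
  commands: [0.3,0,0,3,0]

```text
clock: 27.1
tool_pos: [0.556, 0.209, 0.2122]
orientation: [-100.7, 88.9, 20.9]
force: [-1.6, -2.0, 4.4]
opening: 0.0218
```

```bash
python3 -c "
from h import *
mz()"
```

```text
Mz -0.043 [-0.06 -0.02 -0.04] tau6 -0.042
t 27.25 p [556.1 209.  212.3] jaw 121.7 tilt 1.13 j6 -98.2 F [-2.7 -0.6  5.6] M [-0.7   0.87 -0.04] open 21.8
```

arm_command:
  commands: [0.3,0,0,3,0]

```text
clock: 27.38
tool_pos: [0.556, 0.209, 0.2123]
orientation: [-97.9, 88.9, 20.8]
force: [-2.3, -0.0, 5.8]
opening: 0.022
```

```bash
python3 -c "
from h import *
mz()"
```

```text
Mz -0.05 [-0.06 -0.03 -0.06] tau6 -0.036
t 27.52 p [556.  209.  212.2] jaw 118.8 tilt 1.14 j6 -101.1 F [-1.4 -1.9  6. ] M [-0.61  0.9  -0.06] open 21.7
```

arm_command:
  commands: [0.2,0,0,3,0]

```text
clock: 27.65
tool_pos: [0.5561, 0.209, 0.2123]
orientation: [-95.1, 88.8, 20.8]
force: [-2.0, -0.7, 5.7]
opening: 0.0216
```

```bash
python3 -c "
from h import *
mz()"
```

```text
Mz -0.029 [-0.03 -0.04 -0.01] tau6 -0.031
t 27.8 p [556.1 209.  212.2] jaw 115.9 tilt 1.15 j6 -103.9 F [-1.1 -1.9  5.3] M [-0.64  0.89 -0.01] open 22.0
```

arm_command:
  commands: [0.2,0,0,3,0]

```text
clock: 27.92
tool_pos: [0.5561, 0.209, 0.2122]
orientation: [-92.4, 88.8, 20.6]
force: [-1.4, -1.2, 5.2]
opening: 0.022
```

```bash
python3 -c "
from h import *
mz()"
```

```text
Mz -0.031 [-0.04 -0.04 -0.01] tau6 -0.036
t 28.07 p [556.1 209.  212.3] jaw 113.1 tilt 1.16 j6 -106.8 F [-1.8 -1.7  5.2] M [-0.66  0.95 -0.01] open 21.9
```

arm_command:
  commands: [0.2,0,0,3,0]

```text
clock: 28.2
tool_pos: [0.5561, 0.2089, 0.2123]
orientation: [-89.6, 88.8, 20.5]
force: [-2.4, -1.5, 5.3]
opening: 0.0221
```

```bash
python3 -c "
from h import *
mz()"
```

```text
Mz -0.039 [-0.02 -0.07 -0.03] tau6 -0.036
t 28.35 p [556.1 208.9 212.3] jaw 110.2 tilt 1.16 j6 -109.7 F [-1.4 -1.3  4.6] M [-0.66  0.93 -0.03] open 21.8
```

arm_command:
  commands: [0.2,0,0,3,0]

```text
clock: 28.48
tool_pos: [0.5561, 0.2089, 0.2123]
orientation: [-86.9, 88.8, 20.4]
force: [-2.4, -1.2, 5.4]
opening: 0.0221
```

```bash
python3 -c "
from h import *
mz()"
```

```text
Mz 0.034 [ 0.05  0.07 -0.02] tau6 -0.136
t 28.62 p [556.1 208.9 212.3] jaw 107.3 tilt 1.17 j6 -112.6 F [-2.4 -1.6  4.8] M [-0.69  0.96 -0.02] open 21.6
```

arm_command:
  commands: [0.2,0,0,1.5,0]

```text
clock: 28.75
tool_pos: [0.5561, 0.2089, 0.2123]
orientation: [-85.7, 88.8, 20.3]
force: [-2.2, -1.7, 5.5]
opening: 0.0222
```

```bash
python3 -c "
from h import *
mz(5)"
```

```text
Mz 0.117 [0.16 0.06 0.13 0.11 0.13] tau6 -0.158
t 29.0 p [556.1 208.9 212.3] jaw 106.0 tilt 1.17 j6 -113.9 F [-1.8 -1.2  6. ] M [-0.7   0.93  0.13] open 22.2
```

The stop has been reached: Mz jumped from about -0.035 to 0.117 N m, still below 0.2. I'll relieve the twist slightly and draw the key out.

arm_command:
  commands: [-0.5,0,0,-1,0,-1.5,0,0,-0.5,0,-2,0,0,0,0,-3,0,0,0,0,-4,0,0,0,0]

```text
clock: 29.62
tool_pos: [0.5554, 0.2088, 0.22]
orientation: [-87.0, 89.0, 20.8]
force: [1.3, -0.8, -5.3]
opening: 0.0221
```

```bash
python3 -c "
from h import *
err()"
```

```text
t 29.62 p [555.4 208.8 220. ] jaw 107.8 tilt 0.97 j6 -112.1 F [ 1.3 -0.8 -5.3] M [-0.27 -0.81  0.02] open 22.1
tip [554.8 208.9 125.7] keytilt [-0.006  0.001]
tool yz err [-2.3 -1.3 -2.3]
```

arm_command:
  commands: [-5,0,0,0,0,-10,0,0,0,0,-20,0,0,0,0,-30,0,0,0,0,-30,0,0,0,0]

```text
clock: 30.25
tool_pos: [0.5519, 0.208, 0.319]
orientation: [-84.4, 89.2, 23.3]
force: [-0.4, 0.9, -2.5]
opening: 0.0215
```

arm_command:
  commands: [-20,0,0,0,0,0,0,0,0,0]

```text
clock: 30.5
tool_pos: [0.5522, 0.2084, 0.3442]
orientation: [-80.2, 88.9, 27.6]
force: [-0.2, 0.5, -3.5]
opening: 0.0217
```

```bash
sed -i 's/^K=.*/K=np.array([1,0,0.])/; s/^S=.*/S=np.array([.5439,-.2110,.1280])/' h.py; python3 - <<'E'
from h import *
o,p,R,t=tip(); plan([.5439,-.2110,.335],18.5,10)
E
```

```text
t 30.5 p [552.2 208.4 344.2] jaw 107.8 tilt 1.13 j6 -112.0 F [-0.2  0.5 -3.5] M [0.05 0.07 0.03] open 21.7
tip [553.8 209.3 250. ] keytilt [0.018 0.009]
[0.5, 13.6, -39.7] 1.85
[0.5, 12.3, -40.1] 1.85
[0.5, 11.0, -40.5] 1.85
[0.5, 9.7, -40.8] 1.85
[0.5, 8.4, -41.1] 1.85
[0.5, 7.1, -41.4] 1.85
[0.5, 5.7, -41.6] 1.85
[0.5, 4.4, -41.7] 1.85
[0.5, 3.0, -41.8] 1.85
[0.5, 1.7, -41.9] 1.85
```

arm_command:
  commands: [0,10,-25,1.9,0,0,12,-40,1.9,0,0,11,-41,1.9,0,0,10,-41,1.9,0,0,8,-41,1.9,0]

```text
clock: 31.12
tool_pos: [0.5429, 0.0074, 0.3379]
orientation: [-62.4, 89.2, 35.7]
force: [0.2, -0.1, -3.2]
opening: 0.0218
```

arm_command:
  commands: [0,7,-41,1.8,0,0,6,-42,1.8,0,0,4,-42,1.8,0,0,3,-42,1.8,0,0,2,-30,1.8,0]

```text
clock: 31.75
tool_pos: [0.5299, -0.201, 0.332]
orientation: [-26.3, 89.4, 62.1]
force: [0.5, 0.3, -3.5]
opening: 0.0217
```

arm_command:
  commands: [0,0,0,0,0,0,0,0,0,0]

```text
clock: 32.0
tool_pos: [0.5276, -0.2037, 0.3301]
orientation: [-6.0, 89.5, 82.1]
force: [-0.6, 1.1, -2.5]
opening: 0.022
```

```bash
python3 -c "
from h import *
err(.08)"
```

```text
t 32.0 p [ 527.6 -203.7  330.1] jaw 88.1 tilt 0.53 j6 -90.1 F [-0.6  1.1 -2.5] M [-0.01  0.    0.03] open 22.0
tip [ 527.7 -202.8  235.8] keytilt [0.001 0.009]
tool yz err [155.8 -16.3  -9. ]
```

arm_command:
  commands: [20,-12,-7,-1,0,40,-4,-1.5,0,0,45,0,0,0,0,20,0,0,0,0,0,0,0,0,0]

```text
clock: 32.62
tool_pos: [0.5433, -0.2084, 0.2017]
orientation: [-12.3, 89.4, 77.1]
force: [-0.2, 1.0, -2.5]
opening: 0.0217
```

```bash
python3 - <<'E'
from h import *
err(.065)
o,p,R=tool(); s=snapshot("scene"); t=p+.0943*R[:,0]
print('tip px',proj(s,t),'hole',proj(s,[.5439,-.211,.06]),'above tip vertical', proj(s,[t[0],t[1],.06]))
cv2.imwrite("pics/c4.png",cv2.resize(s["frame"][190:320,130:260],None,fx=4.6,fy=4.6,interpolation=cv2.INTER_CUBIC))
E
```

```text
t 32.62 p [ 543.3 -208.4  201.7] jaw 89.4 tilt 0.57 j6 -88.2 F [-0.2  1.  -2.5] M [-0.07  0.01 -0.03] open 21.7
tip [ 543.5 -207.5  107.4] keytilt [0.002 0.01 ]
tool yz err [42.3 -0.3 -3.9]
tip px [191.88297104 243.76227688] hole [193.08461963 260.5325627 ] above tip vertical [193.86410261 259.31687348]
```

View pics/c4.png

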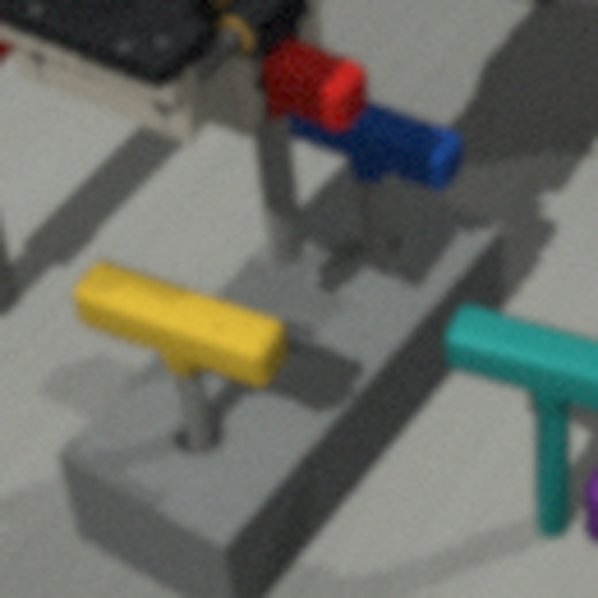

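The crop shows the key upright with its tip at scene px (191.5,245), right where it was computed. The hole is expected at (193,260.5). I'll correct and lower the key.

arm_command:
  commands: [15,-0.3,-3.8,0,0,15,0,0,0,0,5,0,0,0,0,0,0,0,0,0]

```text
clock: 33.17
tool_pos: [0.5457, -0.2121, 0.168]
orientation: [-41.4, 89.3, 48.1]
force: [0.0, 0.2, -3.3]
opening: 0.0216
```

```bash
python3 -c "
from h import *
err(.055)"
```

```text
t 33.17 p [ 545.7 -212.1  168. ] jaw 89.5 tilt 0.68 j6 -87.8 F [ 0.   0.2 -3.3] M [-0.1   0.05 -0.02] open 21.6
tip [ 546.5 -211.3   73.7] keytilt [0.008 0.009]
tool yz err [18.6  2.7  0.1]
```

arm_command:
  commands: [3,2.2,0,0,0,4,0.4,0,0,0,0,0,0,0,0]

```text
clock: 33.55
tool_pos: [0.5434, -0.2121, 0.1612]
orientation: [-46.5, 89.3, 43.0]
force: [0.3, 0.0, -3.7]
opening: 0.0221
```

```bash
python3 -c "
from h import *
err(.055)"
```

```text
t 33.55 p [ 543.4 -212.1  161.2] jaw 89.5 tilt 0.72 j6 -87.7 F [ 0.3  0.  -3.7] M [-0.06  0.09  0.05] open 22.1
tip [ 544.3 -211.3   66.9] keytilt [0.009 0.009]
tool yz err [11.9  0.5  0.2]
```

arm_command:
  commands: [2,0,0,0,0,2,0,0,0,0]

```text
clock: 33.8
tool_pos: [0.5437, -0.2122, 0.1574]
orientation: [-49.3, 89.3, 40.2]
force: [0.4, -0.6, -2.8]
opening: 0.0217
```

arm_command:
  commands: [2,0,0,0,0]

```text
clock: 33.92
tool_pos: [0.5438, -0.2122, 0.1553]
orientation: [-49.6, 89.3, 39.9]
force: [0.4, 0.1, -2.8]
opening: 0.0218
```

arm_command:
  commands: [2,0,0,0,0]

```text
clock: 34.05
tool_pos: [0.5439, -0.2122, 0.1532]
orientation: [-49.9, 89.2, 39.6]
force: [-0.4, -0.4, -3.1]
opening: 0.0222
```

```bash
python3 -c "
from h import *
err(.055)"
```

```text
t 34.05 p [ 543.9 -212.2  153.2] jaw 89.5 tilt 0.75 j6 -87.7 F [-0.4 -0.4 -3.1] M [-0.08 -0.02 -0.01] open 22.2
tip [ 544.8 -211.4   59. ] keytilt [0.01  0.008]
tool yz err [3.9 1.  0.3]
```

arm_command:
  commands: [2,0.5,0,0,0,2,0.4,0,0,0]

```text
clock: 34.3
tool_pos: [0.5432, -0.2122, 0.149]
orientation: [-51.9, 89.2, 37.6]
force: [1.1, -1.8, -2.3]
opening: 0.022
```

arm_command:
  commands: [4,0.1,0,0,0,5,0.1,0,0,0]

```text
clock: 34.55
tool_pos: [0.5433, -0.2122, 0.1397]
orientation: [-54.0, 89.2, 35.5]
force: [0.1, -1.7, -2.2]
opening: 0.022
```

arm_command:
  commands: [5,0.1,0,0,0,5,0.1,0,0,0]

```text
clock: 34.8
tool_pos: [0.5432, -0.2122, 0.129]
orientation: [-54.4, 89.2, 35.0]
force: [0.0, -0.6, -2.7]
opening: 0.022
```

```bash
python3 -c "
from h import *
err(.02)"
```

```text
t 34.8 p [ 543.2 -212.2  129. ] jaw 89.5 tilt 0.78 j6 -87.7 F [ 0.  -0.6 -2.7] M [-0.31 -0.09  0.01] open 22.0
tip [ 544.3 -211.5   34.7] keytilt [0.011 0.008]
tool yz err [14.7  0.6  0.4]
```

In the hole and moving freely. I'll lower to the floor.

arm_command:
  commands: [5,0.1,-0.2,0,0,4,0.1,0,0,0,3,0,0,0,0]

```text
clock: 35.17
tool_pos: [0.5431, -0.2124, 0.1158]
orientation: [-53.2, 89.2, 36.3]
force: [-0.0, -1.0, -3.0]
opening: 0.0219
```

arm_command:
  commands: [1.5,0,0,0,0]

```text
clock: 35.3
tool_pos: [0.5432, -0.2124, 0.1143]
orientation: [-54.1, 89.2, 35.4]
force: [-0.7, 0.3, 7.0]
opening: 0.0213
```

arm_command:
  commands: [1.2,0,0,0,0]

```text
clock: 35.42
tool_pos: [0.5436, -0.2126, 0.1142]
orientation: [-58.4, 89.2, 31.1]
force: [-3.5, 2.1, 12.3]
opening: 0.0215
```

```bash
python3 -c "
from h import *
err(.02)"
```

```text
t 35.42 p [ 543.6 -212.6  114.2] jaw 89.5 tilt 0.78 j6 -87.7 F [-3.5  2.1 12.3] M [ 0.92  1.48 -0.  ] open 21.5
tip [ 544.7 -211.9   19.9] keytilt [0.012 0.007]
tool yz err [-0.1  0.8  0.9]
```

arm_command:
  commands: [-0.3,0,0,0,0,0,0,0,0,32,0,0,0,0,45,0,0,0,0,45,0,0,0,0,45]

```text
clock: 36.05
tool_pos: [0.5444, -0.2126, 0.1155]
orientation: [-63.1, 89.1, 26.4]
force: [-0.1, 0.2, 0.9]
opening: 0.0394
```

arm_command:
  commands: [-8,0,0,0,45,-15,0,0,0,45,-25,0,0,0,45,-40,0,0,0,45,-50,0,0,0,45]

```text
clock: 36.67
tool_pos: [0.5407, -0.2134, 0.2574]
orientation: [-47.7, 89.4, 41.8]
force: [2.0, 0.2, 0.3]
opening: 0.0393
```

arm_command:
  commands: [-20,50,0,0,45,0,60,0,0,45,0,40,0,0,45,0,0,0,0,45]

```text
clock: 37.17
tool_pos: [0.3888, -0.2132, 0.2857]
orientation: [-78.8, 88.7, 10.7]
force: [0.8, -0.8, 0.5]
opening: 0.0397
```

```bash
python3 - <<'E'
from h import *
st(); s=snapshot("scene"); t=snapshot("top")
h2=cv2.cvtColor(s["frame"],cv2.COLOR_BGR2HSV); m=cv2.inRange(h2,(0,110,40),(9,255,255))|cv2.inRange(h2,(170,110,40),(180,255,255))
k=np.zeros_like(m); k[215:260,160:215]=m[215:260,160:215]; M=cv2.moments(k,True); print(M["m00"],M["m10"]/M["m00"],M["m01"]/M["m00"],'was 190.85 238.56')
a=cv2.resize(s["frame"][180:340,110:310],(500,400),interpolation=cv2.INTER_CUBIC); b=cv2.resize(t["frame"][160:280,280:380],(300,400))
cv2.imwrite("pics/c5.png",np.hstack([a,b]))
E
```

```text
t 37.17 p [ 388.8 -213.2  285.7] jaw 89.6 tilt 1.31 j6 -86.9 F [ 0.8 -0.8  0.5] M [-0.04 -0.05 -0.01] open 39.7
615.0 190.93333333333334 237.9349593495935 was 190.85 238.56
```

View pics/c5.png

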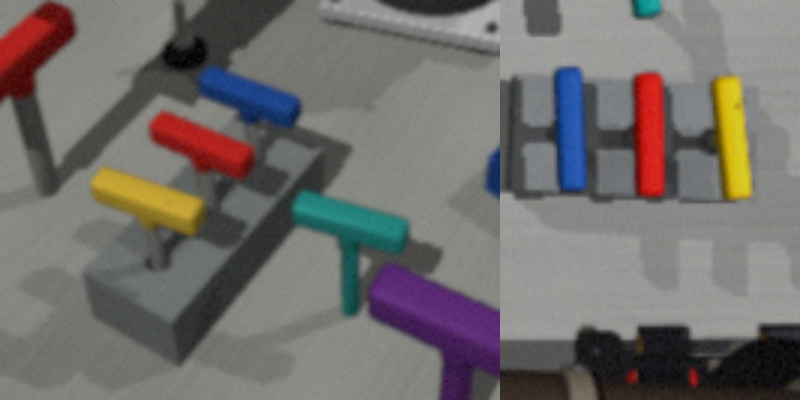

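The picture shows the red key back upright in the middle hole, with its scene centroid at (190.9,237.9) against (190.85,238.6) at the start. The neighbours are unmoved. I'll rise clear and hand in.

arm_command:
  commands: [-30,0,0,0,45,0,0,0,0,45,0,0,0,0,45]

```text
clock: 37.65
tool_pos: [0.3925, -0.2133, 0.3161]
orientation: [-78.7, 88.8, 11.0]
force: [-0.1, 0.1, -0.4]
opening: 0.0398
```

```bash
python3 -c "
from h import *
st(); print(close_job())"
```

```text
t 37.65 p [ 392.5 -213.3  316.1] jaw 89.6 tilt 1.21 j6 -86.9 F [-0.1  0.1 -0.4] M [-0.02  0.09  0.02] open 39.8
the job is handed in; nothing more can be done
None
```

The bolt is up against its stop, the red key is back upright in its own hole, and the job was handed in at about 38 s of the 72 s.

- **Key:** I took the small red key from the stand's middle hole and left the larger red one alone.
- **Socket:** I felt the counterbore wall for the middle, then swept the angle under light pressure until the key dropped in. It bottomed out about 8.5 mm below the bolt face. The socket caught about 10° before it was fully home, so the bolt turned a little during the search.
- **Tightening:** In total the key turned about 43° clockwise from where it caught. I stopped when the measured moment jumped from about -0.035 to 0.117 N m, below the 0.2 N m limit. Vertical force readings while pressing and turning stayed near 11 N or less.
- **Last checks:** The red key's position in the scene image is within 1 px of the start. By eye, the blue and yellow keys have not moved. Force on the tool was about zero at hand-in. I did not measure the tub and spare foot again; the arm never worked near them.
- **What disagreed:** The felt bore centre was off from the camera by about 1 to 2.7 mm. The key had probably pivoted slightly in the grip, and the seated key later agreed with the camera. The tool also crept to about 2.6° of tilt, which I took out by pressing the key lightly (about 8 N) against the counterbore wall.
- **Not verified:** The bolt's joint value can't be read directly, so its tightness rests on that moment rise.

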